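# Index the collar on the dividing table to its next station and lock it

## Task

Turn the bronze collar on the dividing table one station on (60 degrees) for its next punch mark: push the table round by its pegs, counter-clockwise seen from above, to about 10 degrees past the next station so that the spring pawl clicks in behind the tooth, then draw it back by a peg until it bears on the pawl with a steady 10 to 20 N, and leave it there. Then swing the lever of the rim clamp right over, counter-clockwise, until it is tight, so that the table stays put. Never load the table, its pegs or the lever with more than 25 N, keep off the collar, index one station only, and leave the emery roll, the pliers and the tin where they lie.

Things in the scene. Friction and masses are not known exactly. Their poses are not given: they have to be found in the camera images.
- index_base: Fixed grey-green cast base, round foot 210 mm across. Origin on the table's turning axis at bench level, z up. In its frame, angles counter-clockwise from its x axis: punch guide at 0 deg, pawl housing near 55 deg (110 to 180 mm from the axis, 48 mm high), rim clamp at -110 deg (110 to 156 mm, 59 mm high, lever on top), foot lugs at 102 and 197 deg (out to 138 mm, 30 mm high).
- guide (a point): Centre of the punch guide's bush, 120 mm from the table's axis on the far side, 80 mm above the bench. Its post is 30 mm wide, 104 mm high with its thumb screw; bush and punch reach from 100 to 210 mm from the axis. Fixed.
- table_top: The turning part. Origin on the turning axis at bench level, z up, turns with it. Steel disc 172 mm across, top 54 mm above the bench, over a ratchet ring 200 mm across (six saw teeth, top 39 mm up). It carries three upright push pegs and, in the middle, the collar under a washer and nut that end 111 mm above the bench. It drags (about 3 N at a peg) and stays where it is left.
- hose_crest (a point): A point on the axis of the fixed, thick hose (40 mm) that arches over the bench between robot and table, at its highest. Seen from above the hose runs from [0.30, -0.20] through here to [0.60, 0.14], 150 to 250 mm above the bench (lower at its ends). Stay clear of it.
- collar: The bronze collar, 52 mm diameter, 20 mm high, held on the table's centre; origin centre of its underside, 70 mm above the bench. Not to be handled.
- index_table (a joint): Angle of the table, rad, growing counter-clockwise from above (the way to push). A tooth bears on the pawl near 0; it starts at 0.08 to 0.18. Next station: 1.047, but the pawl is set by hand, so the stop itself lies anywhere within 0.065 of that. Going forward the pawl rides up a tooth (5 to 15 N at a peg) and drops behind its steep face, surely by 1.16; drawn back, the table meets it: a hard stop.
- pawl (a joint): Travel of the spring pawl in m: 0 when home between teeth (under 0.003 near a station), about 0.007 when it rides on a tooth's crest. A second click comes between 2.03 and 2.16 rad of the table.
- peg0 (a point): Centre of the top of a push peg: upright steel, 12 mm diameter (21 mm washer at its foot, 4 mm high), 72 mm from the turning axis, top 90 mm above the bench, 36 mm above the disc. Push it from one side: a squeeze counts as load. At 90 deg in the frame of table_top.
- peg1 (a point): Top of the second peg, like peg0, at 210 deg in the frame of table_top.
- peg2 (a point): Top of the third peg, like peg0, at 330 deg in the frame of table_top.
- lever_arm: Clamp lever: flat arm 61 to 69 mm above the bench; on its end an upright black knob, 16 mm diameter, from 69 to 99 mm above the bench, 58 mm from the pivot. Origin on the pivot at bench level, z up; at joint value 0 the arm points to 170 deg in the base's frame.
- lever_pivot (a point): Pivot of the clamp lever, 69 mm above the bench, 133 mm from the table's axis at -110 deg in the base's frame.
- lever_knob (a point): Centre of the top of the lever's knob, 99 mm above the bench.
- clamp_lever (a joint): Angle of the clamp lever, rad, growing counter-clockwise from above (the way to tighten). Starts loose, between 0 and 0.35. From about 0.6 its shoe presses on the table's rim and it gets stiffer; tight from 1.05; hard stop at 1.25. It takes 6 to 12 N at the knob and stays where it is left.
- emery_roll: Bystander: brown roll of emery tape, 60 mm diameter, 25 mm high, to the right of the table; origin centre of its underside. Leave alone.
- pliers: Bystander: pliers with blue grips, 166x59x14 mm, lying behind the table; origin centre of its underside. Leave alone.
- wax_tin: Bystander: flat round tin with red lid, 65 mm diameter, 32 mm high, left of the table; origin centre of its underside. Leave alone.

How it is judged:
By the outcome, as a careful person would: the job done as asked, in the order asked, and still so for the second after the job is handed in, with the robot touching nothing.
It also fails if it takes over 61 s, if anything falls off the work surface, if the arm or the gripper's body presses on something with over 40 N, if the wrist force passes 120 N, or if a joint passes its speed limit or range.

## Robot

A 7-joint arm with a two-finger parallel gripper is mounted at the origin on a cart in front of the work surface, level with it; the furniture and walls round the work are solid. World frame = base frame: x ahead of the robot, y to its left, z up, the work surface at z = 0. Lengths are in m, angles in rad, forces in N, time in s.
With the tool pointing down it reaches from about 0.425 to 0.875 m from the base axis. Payload 4.7 kg.
Tool frame: the origin (TCP) lies midway between the tips of the shut fingers; the grasp point (between the pads) lies 19 mm behind it; z points along the fingers, y is the line along which they close (so a half turn about z gives the same grasp; the last joint's range is limited). The gripper opens to 87 mm and grips with 3 to 60 N. Pads are 19 mm wide; open, the fingers measure 117 mm over their backs; the gripper's body (75 mm by 190 mm) begins 51 mm behind the grasp point.
Start: joints at [-1.283, 0.321, -0.07, 1.45, 0.023, 1.371, -0.057], TCP at [0.176, 0.626, 0.223] pointing down, gripper open.
Joint ranges: [-2.86, 2.86], [-0.3, 2.09], [-1.38, 1.24], [0.06, 2.45], [-1.56, 4.7], [0.09, 2.05], [-2.69, 2.69]. Speed limits (rad/s): [2.57, 2.57, 3.14, 3.14, 3.14, 3.14, 3.14].

## Interface

Orientations are given as a rotation vector (axis times angle).
In Python, from bench import ctrl, get_image, calibration gives the robot as it stands.
- The arm moves only by the tool apply_moves, never from a script. Its arguments are lists of equal length, an entry for each row: "dp": the shift along the tool's x, y, z in m, a list of three; "twist": the turn, a rotation vector about the tool's x, y, z in rad, a list of three; "fingers": the closure, from 0 (fully open) to 1 (shut). In form: {"dp": [[dx, dy, dz], ...], "twist": [[ax, ay, az], ...], "fingers": [fingers, ...]}. A call has 1 to 10 rows; each row shifts and turns the commanded pose from where the row before left it, along the tool's axes as they then stand; what a row does not reach is not made up. A row lasts 1/10 s, in which the tool goes at most 50 mm and 8.59 degrees, less where a joint would pass 70% of its speed; a pose out of reach is approached as far as the arm can. A call is refused whole if a number of a shift passes 0.05 or a number of a turn 0.15, either way. A call with a gripper value outside its range is refused whole. The fingers move at their own pace and stop on an object; "newtons" is the grip in N (left out, the last holds). Time passes only in rows, so rows that do not move let the fingers close. It gives the time, the measured TCP pose, the force, the opening and the grip force at its end, in the units of the state.
- ctrl.get_state(): the state, without advancing time (a new reading comes with each control period).
- get_image(name): name is "side" or "top" or "wrist"; returns the picture (420x560x3 uint8, red, green, blue); there is no depth.
- calibration(name): a dict with "fx", "fy", "cx", "cy" (pixels), "eye" and "attitude" of the camera in the world; the wrist camera has in their place "hand_eye" (4x4, takes a point from camera to tool coordinates, whose origin is the TCP and whose axes are the flange's). Camera axes: x right, y up, looking along -z (the intrinsics and any distortion apply to the point x, -y, -z); pixel columns grow to the right and rows downward; lengths in m; the calibration is good to about 2 mm. A picture is of the moment at which its call begins: read the wrist's pose just before it. calibration takes no time and is no camera call.
- ctrl.close_job(): hands the job in; it is judged then, once.
The state is a dict: "time": time; "joint_positions": joint angles; "qd": joint speeds; "joint_torque": joint torques, N m; "position": TCP position; "tool_rot": TCP orientation; "ft_force": force on the tool from outside, world axes, zero at the start; "torque": the same for the moment, N m; "grip_width": opening from 0.0 (shut) to 1.0 (fully open); "grip_force": force on a finger pad.
Only numpy, scipy, OpenCV 4.12 (cv2) and the standard library are available. Lean on these libraries where they do the work, as an engineer would, in place of code of your own. Each camera call takes 0.05 s, during which the arm holds its last target. There are 200 camera calls.

## Working session

There is one attempt and no reset: what is moved stays moved. The work goes in short steps, Python scripts to look and compute and a tool call to move; the robot and the scene stay as the last step left them, time stands still between calls to the robot, and variables do not carry over. Pictures are saved under pics/ and viewed, at most 10 in all, crops included, and the job is handed in when it is done.

Besides the shell and the picture viewer there is one more tool, called after "Request:" as a command line: name --argument value ..., lists and objects as JSON in quotes. apply_moves: Moves the arm, as the interface text tells. Its arguments: {"type":"object","properties":{"dp":{"type":"array"},"twist":{"type":"array"},"fingers":{"type":"array"},"newtons":{"type":"number"}},"required":["dp","twist","fingers"]}

```bash
mkdir -p pics; ls; python3 - <<'E'
from bench import ctrl,get_image,calibration
import cv2
s=ctrl.get_state();print({k:s[k] for k in('time','position','tool_rot','ft_force','grip_width')})
for n in('top','side','wrist'):
    c=calibration(n);print(n,c)
for n in('top','side'):
    cv2.imwrite(f'pics/{n}0.png',get_image(n)[:,:,::-1])
E
```

```text
pics
{'time': 0.0, 'position': array([0.17562488, 0.62525249, 0.22146688]), 'tool_rot': array([-4.28646037e-01, -3.11203880e+00,  2.99222743e-03]), 'ft_force': array([-0.02242593,  0.1252704 ,  0.22086148]), 'grip_width': 1.0042465529839546}
top {'fx': 425.7657839799849, 'fy': 425.7657839799849, 'cx': 279.7649473543973, 'cy': 208.75946791952418, 'eye': array([ 0.52268756, -0.15542644,  1.05894047]), 'attitude': array([ 0.07802575, -0.07658303, -1.5500991 ])}
side {'fx': 530.4115141561134, 'fy': 530.4115141561134, 'cx': 278.68644091182074, 'cy': 206.95846846147626, 'eye': array([0.36729074, 0.85768563, 0.80035732]), 'attitude': array([ 0.1387016 , -1.41045023, -2.55628301])}
wrist {'fx': 337.7565042169368, 'fy': 337.7565042169368, 'cx': 278.10533146024284, 'cy': 209.5120260324351, 'hand_eye': array([[ 4.06206556e-05,  9.54225724e-01,  2.99087387e-01,
         8.22169327e-02],
       [ 9.99999797e-01,  1.51348921e-04, -6.18687677e-04,
         2.15491915e-03],
       [-6.35634250e-04,  2.99087352e-01, -9.54225525e-01,
        -1.61859498e-01],
       [ 0.00000000e+00,  0.00000000e+00,  0.00000000e+00,
         1.00000000e+00]])}
```

View pics/top0.png

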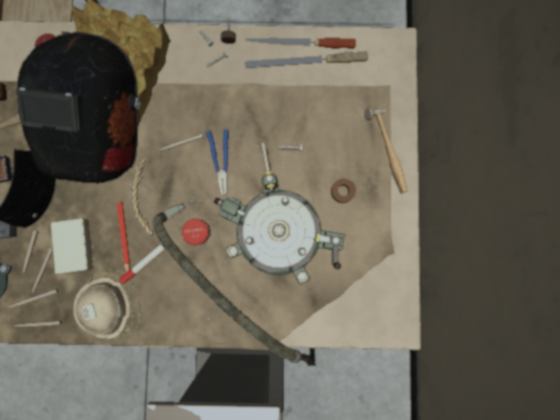

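View pics/side0.png

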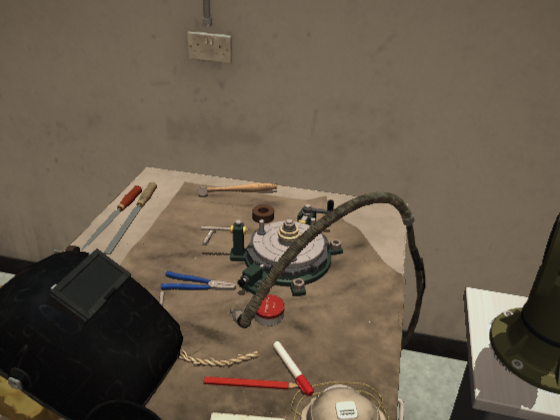

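The top view shows the table's nut at about (279,230), pegs near (285,201), (250,240) and (302,252), guide at (268,180), pawl housing at (228,208), and clamp with black knob near (337,265). The hose runs from (160,217) to (305,357). The side view is partly blocked by the hose. I'll crop and project next.

```bash
cat > h.py <<'E'
import numpy as np,cv2
from scipy.spatial.transform import Rotation as R
from bench import ctrl,get_image,calibration
def cam(n,s=None):
    c=calibration(n)
    if n=='wrist':
        T=c['hand_eye'];r=R.from_rotvec(s['tool_rot']).as_matrix()
        return c,r@T[:3,:3],np.array(s['position'])+r@T[:3,3]
    return c,R.from_rotvec(c['attitude']).as_matrix(),np.array(c['eye'])
def ray(n,u,v,z,s=None):
    c,A,e=cam(n,s)
    d=A@np.array([(u-c['cx'])/c['fx'],-(v-c['cy'])/c['fy'],-1.])
    return e+d*(z-e[2])/d[2]
def proj(n,p,s=None):
    c,A,e=cam(n,s);q=A.T@(np.array(p)-e)
    return np.array([c['cx']+c['fx']*q[0]/-q[2],c['cy']-c['fy']*q[1]/-q[2]])
E
python3 - <<'E'
from h import *
print([k for k in calibration('top')])
for n,u,v,z in [('nut',279,230,.111),('peg',285,201,.09),('peg',250,240,.09),('peg',302,252,.09),('knob',337,265,.099),('guide',268,180,.1),('pawl',228,208,.048)]: print(n,ray('top',u,v,z).round(3))
im=cv2.imread('pics/top0.png');cv2.imwrite('pics/tc.png',cv2.resize(im[160:300,200:360],None,fx=5,fy=4.28*5/4.28 if 0 else 4.25,interpolation=cv2.INTER_CUBIC))
E
```

```text
['fx', 'fy', 'cx', 'cy', 'eye', 'attitude']
nut [ 0.569 -0.153  0.111]
peg [ 0.637 -0.165  0.09 ]
peg [ 0.546 -0.087  0.09 ]
peg [ 0.521 -0.206  0.09 ]
knob [ 0.494 -0.284  0.099]
guide [ 0.683 -0.126  0.1  ]
pawl [ 0.622 -0.03   0.048]
```

View pics/tc.png

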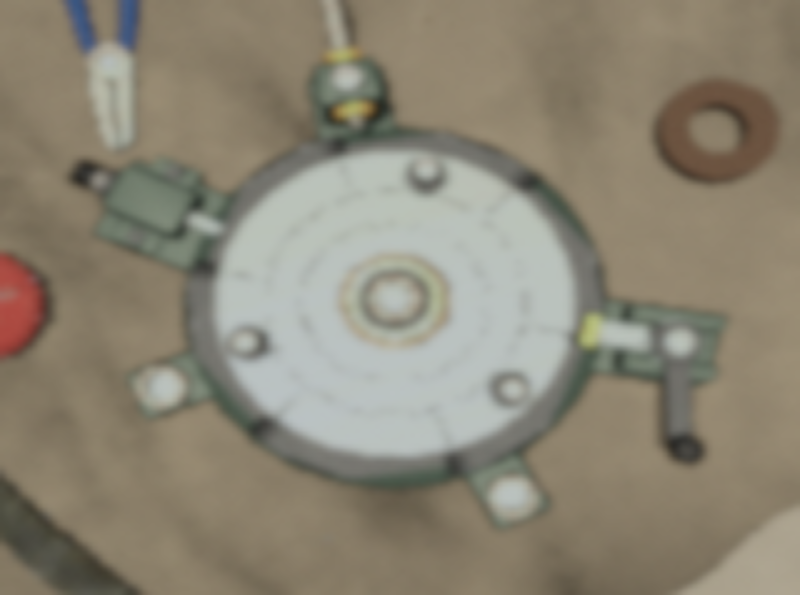

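Crop (5x across, 4.25x down): nut (395,297), pegs (428,172), (250,342) and (510,388). Lever pivot is at (680,340), knob (685,447), guide (348,100) and pawl housing (155,200). Table angle looks like about 0.14 rad. Next I'll check that angle and the height of the hose.

```bash
python3 - <<'E'
from h import *
f=lambda u,v:(200+u/5,160+v/4.25)
pg=[ray('top',*f(*p),.09)[:2] for p in [(428,172),(250,342),(510,388)]]
C=np.mean(pg,0);print('C',C,'nut',ray('top',*f(395,297),.111))
for n,p in zip('ABC',pg): d=p-C;print(n,p.round(4),np.hypot(*d).round(4),np.degrees(np.arctan2(d[1],d[0])).round(1))
for n,u,v,z,off in [('pivot',680,340,.075,-110),('knob',687,445,.099,0),('pawl',155,200,.048,55),('lug102',165,383,.03,102),('lug197',512,493,.03,197),('guide',348,90,.104,0)]:
    p=ray('top',*f(u,v),z)[:2];d=p-C;print(n,p.round(4),np.hypot(*d).round(4),'yaw',(np.degrees(np.arctan2(d[1],d[0]))-off).round(1))
hs=np.array([(245,318),(262,290),(290,262),(320,232),(350,207),(380,195),(405,210),(412,250)],float)
u=np.linspace(0,7,400);hs=np.c_[np.interp(u,range(8),hs[:,0]),np.interp(u,range(8),hs[:,1])]
for p in [(168,235),(190,268),(215,294),(240,319),(265,340),(290,353)]:
    r=min(((np.hypot(*(hs-proj('side',ray('top',*p,z))).T).min(),z) for z in np.arange(0,.4,.005)));print(p,r,ray('top',*p,r[1]).round(3))
E
```

```text
C [ 0.56858256 -0.15328767] nut [ 0.56925252 -0.1528541   0.111     ]
A [ 0.638  -0.1666] 0.0706 -10.9
B [ 0.545  -0.0874] 0.0699 109.7
C [ 0.5228 -0.2058] 0.0697 -131.1
pivot [ 0.5502 -0.2846] 0.1326 yaw 12.0
knob [ 0.4945 -0.2849] 0.1511 yaw -119.4
pawl [ 0.6246 -0.0371] 0.129 yaw 9.3
lug102 [ 0.5224 -0.043 ] 0.1196 yaw 10.7
lug197 [ 0.4641 -0.2107] 0.1193 yaw -348.2
guide [ 0.6796 -0.1294] 0.1136 yaw 12.2
(168, 235) (np.float64(0.1782773956664765), np.float64(0.13)) [0.552 0.089 0.13 ]
(190, 268) (np.float64(0.6761821942444697), np.float64(0.2)) [0.485 0.023 0.2  ]
(215, 294) (np.float64(0.267057662110496), np.float64(0.23)) [ 0.438 -0.033  0.23 ]
(240, 319) (np.float64(0.5762100107980315), np.float64(0.24)) [ 0.394 -0.083  0.24 ]
(265, 340) (np.float64(0.129652496790669), np.float64(0.215)) [ 0.351 -0.13   0.215]
(290, 353) (np.float64(0.4096821427091373), np.float64(0.17)) [ 0.317 -0.18   0.17 ]
```

```bash
cat > plan.py <<'E'
from h import *
import json
def cur():
    s=ctrl.get_state();r=R.from_rotvec(s['tool_rot']).as_matrix()
    return np.array([*s['position'],np.arctan2(r[1,1],r[0,1])]),r
def rows(p,ways):
    """p,ways: (x,y,z,psi) psi=world angle of tool y; ways=[(x,y,z,psi,nrows)]; rounded, error carried over"""
    dp=[];tw=[];p=np.array(p,float)
    for *w,n in ways:
        w=np.array(w);p0=p.copy()
        for i in range(n):
            g=p0+(w-p0)*(i+1)/n-p;c,s=np.cos(p[3]),np.sin(p[3])
            d=np.round([-s*g[0]+c*g[1],c*g[0]+s*g[1],-g[2]],4);t=round(-g[3],3)
            dp.append(d.tolist());tw.append([0,0,t])
            p=p+[-s*d[0]+c*d[1],c*d[0]+s*d[1],-d[2],-t]
    for k in range(0,len(dp),10):print(json.dumps(dp[k:k+10]).replace(' ',''),json.dumps(tw[k:k+10]).replace(' ',''))
    return p
E
python3 - <<'E'
from plan import *
p,r=cur();print(p,r.round(3))
d=np.radians
print(rows(p,[(p[0],p[1],.37,p[3],3),(.42,.42,.38,d(35),7),(.50,.08,.38,d(0),8),(.505,-.22,.33,d(-41),7),(.505,-.22,.30,d(-41),1)]))
E
```

```text
[0.17567709 0.62531065 0.22160216 1.29703552] [[-0.963  0.27  -0.   ]
 [ 0.27   0.963 -0.002]
 [-0.    -0.002 -1.   ]]
[[0.0,0.0,-0.0495],[0.0,0.0,-0.0494],[0.0,0.0,-0.0495],[-0.0415,-0.0188,-0.0014],[-0.0432,-0.0146,-0.0015],[-0.0444,-0.0104,-0.0014],[-0.0452,-0.006,-0.0014],[-0.0456,-0.0015,-0.0014],[-0.0455,0.003,-0.0015],[-0.0449,0.0074,-0.0014]] [[0,0,-0.0],[0,0,-0.0],[0,0,-0.0],[0,0,0.098],[0,0,0.098],[0,0,0.098],[0,0,0.098],[0,0,0.098],[0,0,0.098],[0,0,0.098]]
[[-0.0406,-0.0162,0.0],[-0.0416,-0.0131,0.0],[-0.0426,-0.0098,0.0],[-0.0431,-0.0066,0.0],[-0.0436,-0.0032,0.0],[-0.0436,0.0001,0.0],[-0.0436,0.0034,0.0],[-0.0431,0.0068,0.0],[-0.0429,0.0007,0.0071],[-0.0425,0.0051,0.0072]] [[0,0,0.076],[0,0,0.077],[0,0,0.076],[0,0,0.077],[0,0,0.076],[0,0,0.076],[0,0,0.077],[0,0,0.076],[0,0,0.102],[0,0,0.102]]
[[-0.0419,0.0093,0.0071],[-0.0406,0.0137,0.0072],[-0.039,0.0177,0.0071],[-0.0371,0.0215,0.0072],[-0.0346,0.0253,0.0071],[-0.0,-0.0,0.03]] [[0,0,0.103],[0,0,0.102],[0,0,0.102],[0,0,0.102],[0,0,0.103],[0,0,-0.0]]
[ 0.50503105 -0.2199858   0.30000216 -0.71596448]
```

Request:
apply_moves --dp '[[0,0,-0.05],[0,0,-0.05],[0,0,-0.05],[-0.042,-0.019,-0.001],[-0.043,-0.015,-0.001],[-0.044,-0.01,-0.001],[-0.045,-0.006,-0.001],[-0.046,-0.001,-0.001],[-0.045,0.003,-0.001],[-0.045,0.007,-0.001]]' --twist '[[0,0,0],[0,0,0],[0,0,0],[0,0,0.1],[0,0,0.1],[0,0,0.1],[0,0,0.1],[0,0,0.1],[0,0,0.1],[0,0,0.1]]' --fingers '[0.65,0.65,0.65,0.65,0.65,0.65,0.65,0.65,0.65,0.65]'

```text
time: 1.1
position: [0.4197, 0.4177, 0.3792]
tool_rot: [-1.475, -2.773, 0.001]
ft_force: [1.0, 0.7, -0.5]
grip_width: 0.354
grip_force: 0.0
```

Request:
apply_moves --dp '[[-0.041,-0.016,0],[-0.042,-0.013,0],[-0.043,-0.01,0],[-0.043,-0.007,0],[-0.044,-0.003,0],[-0.044,0,0],[-0.044,0.003,0],[-0.043,0.007,0],[-0.043,0.001,0.007],[-0.042,0.005,0.007]]' --twist '[[0,0,0.076],[0,0,0.076],[0,0,0.076],[0,0,0.076],[0,0,0.076],[0,0,0.076],[0,0,0.076],[0,0,0.076],[0,0,0.1],[0,0,0.1]]' --fingers '[0.65,0.65,0.65,0.65,0.65,0.65,0.65,0.65,0.65,0.65]'

```text
time: 2.1
position: [0.4955, -0.0111, 0.3651]
tool_rot: [-2.447, -1.97, -0.0]
ft_force: [0.6, -0.6, -0.4]
grip_width: 0.351
grip_force: 0.0
```

Request:
apply_moves --dp '[[-0.042,0.009,0.007],[-0.041,0.014,0.007],[-0.039,0.018,0.007],[-0.037,0.022,0.007],[-0.035,0.025,0.007],[0,0,0],[0,0,0]]' --twist '[[0,0,0.1],[0,0,0.1],[0,0,0.1],[0,0,0.1],[0,0,0.1],[0,0,0],[0,0,0]]' --fingers '[0.65,0.65,0.65,0.65,0.65,0.65,0.65]'

```text
time: 2.8
position: [0.4982, -0.2252, 0.33]
tool_rot: [-2.856, -1.306, 0.001]
ft_force: [0.1, 0.6, 0.0]
grip_width: 0.346
grip_force: 0.0
```

```bash
python3 - <<'E'
from plan import *
s=ctrl.get_state();p,r=cur();print(s['time'],p,s['joint_positions'],s['ft_force'],s['grip_width'])
np.save('s1.npy',np.r_[s['position'],s['tool_rot']])
cv2.imwrite('pics/w1.png',get_image('wrist')[:,:,::-1])
C=np.array([.569,-.153])
for n,a,rr,z in [('A',-10.9,.072,.09),('B',109.5,.072,.09),('C',228.9,.072,.09),('nut',0,0,.111)]:
    a=np.radians(a);print(n,proj('wrist',[C[0]+rr*np.cos(a),C[1]+rr*np.sin(a),z],s).round(0))
print(proj('wrist',[.4945,-.285,.099],s))
E
```

```text
2.8 [ 0.49821907 -0.22519     0.32999441 -0.71312783] [-0.37390626  0.07135682  0.80180239  1.5562028  -0.05112661  1.53699918
 -0.28471273] [0.14140696 0.63049289 0.00364344] 0.3457163663754964
A [342.  54.]
B [227.  54.]
C [284. 153.]
nut [285.  88.]
[308.42716733 216.90432451]
```

View pics/w1.png

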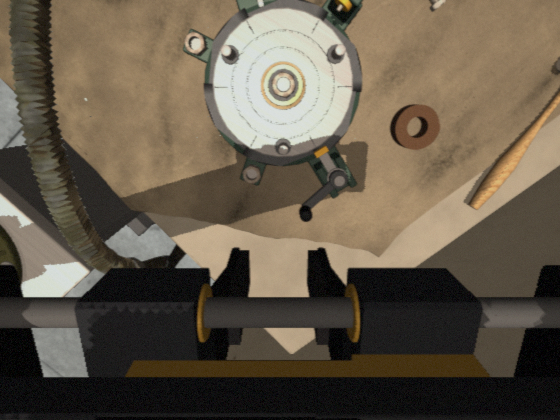

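The wrist view shows the nut at about (284,85), pegs near (337,50), (228,50) and (283,148), the knob at (306,213), and the fingers open at (237..318, 260). This fits the predictions to within a few pixels, so I'll zoom in for exact values.

```bash
python3 - <<'E'
import cv2
im=cv2.imread('pics/w1.png')[20:230,200:360];cv2.imwrite('pics/w1c.png',cv2.resize(im,(480,600) if 0 else (456,598),interpolation=cv2.INTER_CUBIC))
E
```

```text
(no output)
```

View pics/w1c.png

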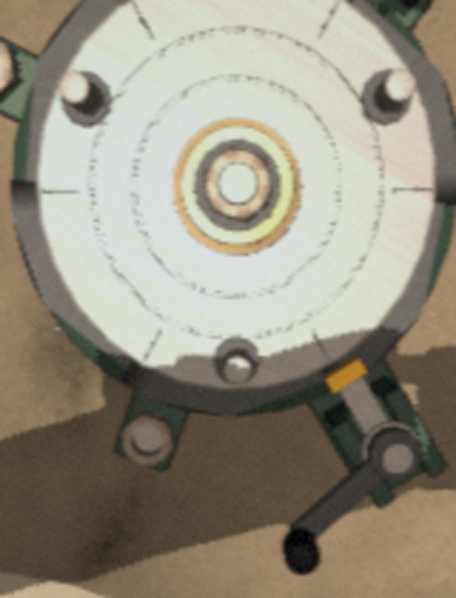

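The crop (2.85x, origin (200,20)) puts the peg tops at (400,85), (75,85) and (236,369). The nut is at (239,183), the knob at (301,553) and the pivot at (398,457).

```bash
python3 - <<'E'
from plan import *
q=np.load('s1.npy');s=dict(position=q[:3],tool_rot=q[3:])
f=lambda u,v,z:ray('wrist',200+u/2.85,20+v/2.85,z,s)[:2]
pg=[f(400,85,.09),f(75,85,.09),f(236,369,.09)]
C=np.mean(pg,0);print('C',C,'nut',f(239,183,.111))
for n,p in zip('ABC',pg): d=p-C;print(n,p.round(4),np.hypot(*d).round(4),np.degrees(np.arctan2(d[1],d[0])).round(1))
print('knob',f(301,553,.099),'piv',f(398,457,.075))
E
```

```text
C [ 0.57041508 -0.14896641] nut [ 0.57053869 -0.14955193]
A [ 0.6407 -0.1624] 0.0716 -10.8
B [ 0.547  -0.0814] 0.0715 109.1
C [ 0.5235 -0.2031] 0.0716 -130.9
knob [ 0.4942438  -0.27988415] piv [ 0.55141707 -0.2807237 ]
```

```bash
python3 - <<'E'
from plan import *
p,r=cur();d=np.radians
rows(p,[(.5228,-.2053,.16,d(-41),5)])
E
```

```text
[[0.0059,0.0012,0.034],[0.0059,0.0013,0.0341],[0.0059,0.0012,0.034],[0.0059,0.0012,0.034],[0.0059,0.0012,0.0341]] [[0,0,0.001],[0,0,0.001],[0,0,0.001],[0,0,0.001],[0,0,0.002]]
```

Request:
apply_moves --dp '[[0.006,0.001,0.034],[0.006,0.001,0.034],[0.006,0.001,0.034],[0.006,0.001,0.034],[0.006,0.001,0.034],[0,0,0],[0,0,0]]' --twist '[[0,0,0],[0,0,0],[0,0,0],[0,0,0],[0,0,0],[0,0,0],[0,0,0]]' --fingers '[0.65,0.65,0.65,0.65,0.65,0.65,0.65]'

```text
time: 3.55
position: [0.5226, -0.2035, 0.161]
tool_rot: [-2.853, -1.313, 0.001]
ft_force: [0.2, -0.6, 0.5]
grip_width: 0.352
grip_force: 0.0
```

```bash
python3 - <<'E'
from plan import *
s=ctrl.get_state();p,r=cur();print(s['time'],p,s['joint_positions'],s['ft_force'],s['joint_torque'])
a=get_image('side')[150:360,150:450];b=get_image('wrist')[:,:,:]
o=np.zeros((600,800,3),np.uint8);o[:378,:540]=cv2.resize(a,(540,378));o[390:600,540:800]=cv2.resize(b[60:270,150:410],(260,210));o[380:600,:540]=cv2.resize(b[100:320,140:410],(540,220)) if 0 else 0
cv2.imwrite('pics/w2.png',o[:,:,::-1]);cv2.imwrite('pics/w2full.png',b[:,:,::-1])
for pt in [(.5228,-.2053,.09),(.4945,-.282,.099),(.57,-.151,.111)]: print(proj('wrist',pt,s))
E
```

```text
3.55 [ 0.52256484 -0.20354306  0.16103975 -0.70820128] [-0.36000749  0.20828302  0.77571917  1.78135468 -0.155152    1.21506356
 -0.24889973] [ 0.15194675 -0.58843297  0.53147431] [-4.93668560e-01 -2.97625297e+01  3.92845720e+00 -2.79824746e+01
 -1.60352807e-01  8.22674716e-02  1.07655331e-02]
[280.89171072 226.39260929]
[317.33638837 323.27351035]
[282.31520311 127.59171775]
```

View pics/w2.png

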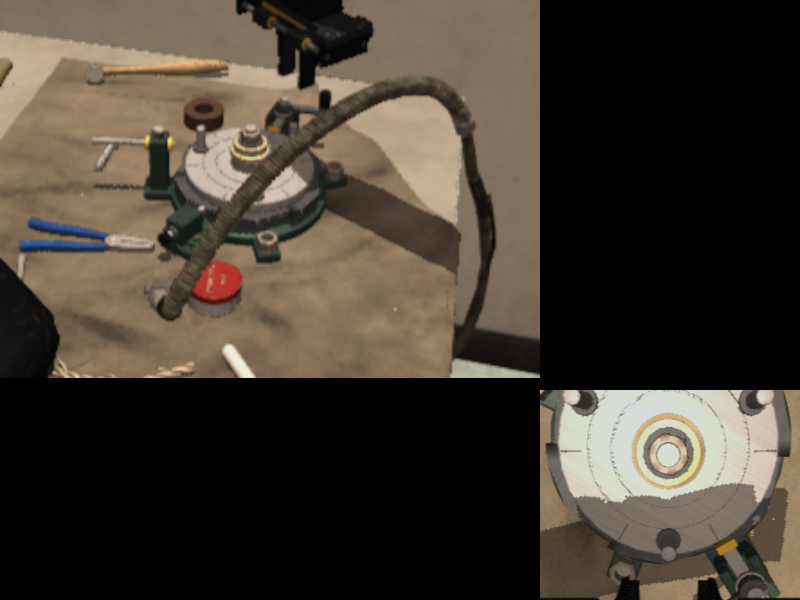

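The side view shows the gripper above the far side, clear of the hose. In the wrist view the peg top is at (280,223), centred between the fingers, and the nut is at (278,124). Now I'll lower around the peg.

Request:
apply_moves --dp '[[0,0,0.03],[0,0,0.03],[0,0,0.02],[0,0,0.015],[0,0,0],[0,0,0]]' --twist '[[0,0,0],[0,0,0],[0,0,0],[0,0,0],[0,0,0],[0,0,0]]' --fingers '[0.65,0.65,0.65,0.65,0.65,0.65]'

```text
time: 4.25
position: [0.5232, -0.2054, 0.0669]
tool_rot: [2.855, 1.309, 0.003]
ft_force: [0.1, 0.7, 1.0]
grip_width: 0.351
grip_force: 0.0
```

```bash
python3 - <<'E'
from plan import *
s=ctrl.get_state();p,r=cur();print(s['time'],p,s['ft_force'],s['joint_torque'])
E
```

```text
4.25 [ 0.52316453 -0.20535245  0.06689125 -0.71105844] [0.11851355 0.72306919 0.96490166] [-6.76886947e-02 -3.47828007e+01  6.51787117e+00 -2.59563965e+01
 -7.77551159e-02  6.13543577e-02  8.45860806e-03]
```

Request:
apply_moves --dp '[[0,0.003,0],[0,0.003,0],[0,0.0015,0],[0,0.0015,0],[0.0003,0.0022,0],[0.0003,0.0022,0],[0.0003,0.0022,0],[0.0003,0.0022,0],[0.0003,0.0022,0]]' --twist '[[0,0,0],[0,0,0],[0,0,0],[0,0,0],[0,0,-0.03],[0,0,-0.03],[0,0,-0.03],[0,0,-0.03],[0,0,-0.03]]' --fingers '[0.65,0.65,0.65,0.65,0.65,0.65,0.65,0.65,0.65]'

```text
time: 5.15
position: [0.5365, -0.2145, 0.0652]
tool_rot: [-2.743, -1.519, 0.004]
ft_force: [-4.9, 3.1, 4.7]
grip_width: 0.349
grip_force: 3.3
```

Request:
apply_moves --dp '[[0.0003,0.0022,0],[0.0003,0.0022,0],[0.0003,0.0022,0],[0.0003,0.0022,0],[0.0003,0.0022,0]]' --twist '[[0,0,-0.03],[0,0,-0.03],[0,0,-0.03],[0,0,-0.03],[0,0,-0.03]]' --fingers '[0.65,0.65,0.65,0.65,0.65]'

```text
time: 5.65
position: [0.5459, -0.2185, 0.0651]
tool_rot: [-2.62, -1.719, 0.005]
ft_force: [-7.3, 5.0, 7.9]
grip_width: 0.35
grip_force: 4.7
```

```bash
cat > st.py <<'E'
from plan import *
C=np.array([.570,-.151])
s=ctrl.get_state();p,r=cur();F=r.T@s['ft_force']
o=.0153-.006
for sg in(-1,1):
    q=p[:2]+sg*.0093*r[:2,1]-C;print('peg on',sg,'rad',np.hypot(*q).round(4),'theta',np.round(np.arctan2(q[1],q[0])%(2*np.pi)-np.radians(221.8),3))
print(s['time'],p.round(4),'Ftool',F.round(2),s['grip_force'],s['grip_width'])
E
python3 st.py
```

```text
peg on -1 rad 0.0717 theta 0.369
peg on 1 rad 0.0729 theta 0.627
5.65 [ 0.5459 -0.2185  0.0651 -0.4097] Ftool [ 1.71 -8.8  -7.8 ] 4.748642428312451 0.3499584773057934
```

Request:
apply_moves --dp '[[0,0,-0.001],[0,0,-0.001],[0,0,0]]' --twist '[[0,0,0],[0,0,0],[0,0,0]]' --fingers '[0.65,0.65,0.65]'

```text
time: 5.95
position: [0.5463, -0.2188, 0.066]
tool_rot: [-2.623, -1.718, 0.005]
ft_force: [-4.9, 3.5, -3.1]
grip_width: 0.352
grip_force: 2.9
```

```bash
python3 st.py
```

```text
peg on -1 rad 0.0718 theta 0.375
peg on 1 rad 0.0731 theta 0.632
5.95 [ 0.5463 -0.2188  0.066  -0.411 ] Ftool [ 1.22 -5.86  3.18] 2.9154890519566834 0.3522691333214361
```

Request:
apply_moves --dp '[[0.0003,0.0022,0],[0.0003,0.0022,0],[0.0003,0.0022,0],[0.0003,0.0022,0],[0.0003,0.0022,0],[0.0003,0.0022,0],[0.0003,0.0022,0],[0.0003,0.0022,0]]' --twist '[[0,0,-0.03],[0,0,-0.03],[0,0,-0.03],[0,0,-0.03],[0,0,-0.03],[0,0,-0.03],[0,0,-0.03],[0,0,-0.03]]' --fingers '[0.65,0.65,0.65,0.65,0.65,0.65,0.65,0.65]'

```text
time: 6.75
position: [0.5671, -0.2235, 0.0679]
tool_rot: [2.4, 2.026, 0.001]
ft_force: [-4.9, 1.3, -3.2]
grip_width: 0.353
grip_force: 2.5
```

```bash
python3 st.py
```

```text
peg on -1 rad 0.072 theta 0.673
peg on 1 rad 0.0743 theta 0.926
6.75 [ 0.5671 -0.2235  0.0679 -0.1687] Ftool [ 0.49 -5.06  3.15] 2.537601152434945 0.35305735200050503
```

Request:
apply_moves --dp '[[0.0003,0.0022,0],[0.0003,0.0022,0],[0.0003,0.0022,0],[0.0003,0.0022,0],[0.0003,0.0022,0]]' --twist '[[0,0,-0.03],[0,0,-0.03],[0,0,-0.03],[0,0,-0.03],[0,0,-0.03]]' --fingers '[0.65,0.65,0.65,0.65,0.65]'

```text
time: 7.25
position: [0.5775, -0.223, 0.0678]
tool_rot: [-2.242, -2.2, 0.0]
ft_force: [-4.4, 2.2, 0.7]
grip_width: 0.351
grip_force: 2.2
```

```bash
python3 st.py
```

```text
peg on -1 rad 0.0718 theta 0.817
peg on 1 rad 0.0741 theta 1.07
7.25 [ 0.5775 -0.223   0.0678 -0.0186] Ftool [ 2.13 -4.46 -0.7 ] 2.1660763258114457 0.35130479766600403
```

Request:
apply_moves --dp '[[0.0003,0.0022,0],[0.0003,0.0022,0],[0.0003,0.0022,0],[0.0003,0.0022,0],[0.0003,0.0022,0]]' --twist '[[0,0,-0.03],[0,0,-0.03],[0,0,-0.03],[0,0,-0.03],[0,0,-0.03]]' --fingers '[0.65,0.65,0.65,0.65,0.65]'

```text
time: 7.75
position: [0.5892, -0.221, 0.0678]
tool_rot: [2.07, 2.362, 0.001]
ft_force: [-2.7, 1.1, 0.1]
grip_width: 0.349
grip_force: 1.4
```

```bash
python3 st.py
```

```text
peg on -1 rad 0.072 theta 0.98
peg on 1 rad 0.0744 theta 1.233
7.75 [ 0.5892 -0.221   0.0678  0.1316] Ftool [ 1.49 -2.53 -0.13] 1.364505717647262 0.3490589998110654
```

Request:
apply_moves --dp '[[0.0003,0.0022,0],[0.0003,0.0022,0],[0.0003,0.0022,0],[0.0003,0.0022,0],[0.0003,0.0022,0]]' --twist '[[0,0,-0.03],[0,0,-0.03],[0,0,-0.03],[0,0,-0.03],[0,0,-0.03]]' --fingers '[0.65,0.65,0.65,0.65,0.65]'

```text
time: 8.25
position: [0.5992, -0.2176, 0.0676]
tool_rot: [1.888, 2.511, 0.0]
ft_force: [-3.4, 1.4, 2.2]
grip_width: 0.348
grip_force: 1.4
```

```bash
python3 st.py
```

```text
peg on -1 rad 0.0721 theta 1.126
peg on 1 rad 0.0745 theta 1.379
8.25 [ 0.5992 -0.2176  0.0676  0.2814] Ftool [ 2.27 -2.88 -2.2 ] 1.36582080158405 0.3482224127752219
```

Request:
apply_moves --dp '[[0.0003,0.0022,0],[0.0003,0.0022,0],[0.0003,0.0022,0],[0,0,0]]' --twist '[[0,0,-0.03],[0,0,-0.03],[0,0,-0.03],[0,0,0]]' --fingers '[0.65,0.65,0.65,0.65]'

```text
time: 8.65
position: [0.6053, -0.2147, 0.0676]
tool_rot: [1.774, 2.592, 0.0]
ft_force: [-2.9, 0.8, 0.8]
grip_width: 0.348
grip_force: 1.1
```

```bash
python3 st.py
```

```text
peg on -1 rad 0.0721 theta 1.22
peg on 1 rad 0.0747 theta 1.472
8.65 [ 0.6053 -0.2147  0.0676  0.3703] Ftool [ 1.78 -2.39 -0.85] 1.1018570739543065 0.34825607176944273
```

Request:
apply_moves --dp '[[0,-0.005,0],[0,-0.005,0],[0,-0.004,0],[0,-0.002,0],[0,-0.001,0],[0,-0.001,0],[0,0,0]]' --twist '[[0,0,0],[0,0,0],[0,0,0],[0,0,0],[0,0,0],[0,0,0],[0,0,0]]' --fingers '[0.65,0.65,0.65,0.65,0.65,0.65,0.65]'

```text
time: 9.35
position: [0.5883, -0.2211, 0.0676]
tool_rot: [1.776, 2.591, 0.0]
ft_force: [0.5, -0.3, 0.1]
grip_width: 0.348
grip_force: 0.0
```

```bash
python3 st.py
```

```text
peg on -1 rad 0.0741 theta 0.971
peg on 1 rad 0.072 theta 1.225
9.35 [ 0.5883 -0.2211  0.0676  0.369 ] Ftool [-0.45  0.37 -0.1 ] 0.0 0.34803613036920333
```

Request:
apply_moves --dp '[[0.0002,-0.0014,0],[0.0002,-0.0014,0],[0.0002,-0.0014,0],[0,0,0]]' --twist '[[0,0,0.02],[0,0,0.02],[0,0,0.02],[0,0,0]]' --fingers '[0.65,0.65,0.65,0.65]'

```text
time: 9.75
position: [0.5842, -0.222, 0.0676]
tool_rot: [1.854, 2.536, 0.0]
ft_force: [1.9, 0.8, -2.0]
grip_width: 0.348
grip_force: 1.3
```

```bash
python3 st.py
```

```text
peg on -1 rad 0.074 theta 0.913
peg on 1 rad 0.072 theta 1.167
9.75 [ 0.5842 -0.222   0.0676  0.3083] Ftool [0.21 2.05 2.01] 1.3166830589761958 0.3478580080106516
```

Request:
apply_moves --dp '[[0.0002,-0.0014,0],[0.0002,-0.0014,0],[0,0,0]]' --twist '[[0,0,0.02],[0,0,0.02],[0,0,0]]' --fingers '[0.65,0.65,0.65]'

```text
time: 10.05
position: [0.5809, -0.2227, 0.0676]
tool_rot: [-1.905, -2.498, 0.0]
ft_force: [1.6, -0.4, -1.6]
grip_width: 0.347
grip_force: 1.0
```

Request:
apply_moves --dp '[[0.0001,-0.0007,0],[0.0001,-0.0007,0],[0,0,0]]' --twist '[[0,0,0.01],[0,0,0.01],[0,0,0]]' --fingers '[0.65,0.65,0.65]'

```text
time: 10.35
position: [0.5798, -0.2228, 0.0676]
tool_rot: [1.929, 2.48, -0.0]
ft_force: [3.5, 0.6, -1.0]
grip_width: 0.347
grip_force: 1.2
```

```bash
python3 st.py
```

```text
peg on -1 rad 0.0741 theta 0.852
peg on 1 rad 0.072 theta 1.106
10.35 [ 0.5798 -0.2228  0.0676  0.2485] Ftool [-0.27  3.57  0.98] 1.2323585478588939 0.3471633699015118
```

Request:
apply_moves --dp '[[0.0001,-0.0007,0],[0.0001,-0.0007,0],[0,0,0]]' --twist '[[0,0,0.01],[0,0,0.01],[0,0,0]]' --fingers '[0.65,0.65,0.65]'

```text
time: 10.65
position: [0.5784, -0.223, 0.0676]
tool_rot: [1.954, 2.46, -0.0]
ft_force: [3.4, -0.5, -0.6]
grip_width: 0.349
grip_force: 1.2
```

```bash
python3 st.py
```

```text
peg on -1 rad 0.0741 theta 0.832
peg on 1 rad 0.0721 theta 1.086
10.65 [ 0.5784 -0.223   0.0676  0.2285] Ftool [-1.3  3.2  0.6] 1.240594651317224 0.3490698623856274
```

Request:
apply_moves --dp '[[0.0001,-0.0006,0],[0.0001,-0.0006,0],[0,0,0]]' --twist '[[0,0,0.008],[0,0,0.008],[0,0,0]]' --fingers '[0.65,0.65,0.65]'

```text
time: 10.95
position: [0.5772, -0.2232, 0.0676]
tool_rot: [1.973, 2.444, -0.0]
ft_force: [3.2, -1.4, -0.9]
grip_width: 0.347
grip_force: 1.3
```

Request:
apply_moves --dp '[[0.0001,-0.0006,0],[0,0,0]]' --twist '[[0,0,0.008],[0,0,0]]' --fingers '[0.65,0.65]'

```text
time: 11.15
position: [0.5766, -0.2232, 0.0676]
tool_rot: [1.983, 2.436, -0.0]
ft_force: [3.3, -1.5, -0.5]
grip_width: 0.352
grip_force: 1.3
```

```bash
python3 st.py
```

```text
peg on -1 rad 0.0741 theta 0.808
peg on 1 rad 0.072 theta 1.061
11.15 [ 0.5766 -0.2232  0.0676  0.2045] Ftool [-2.1   2.94  0.5 ] 1.3443574646953493 0.3521491710441165
```

Request:
apply_moves --dp '[[0.0001,-0.0006,0],[0,0,0]]' --twist '[[0,0,0.008],[0,0,0]]' --fingers '[0.65,0.65]'

```text
time: 11.35
position: [0.576, -0.2231, 0.0677]
tool_rot: [1.993, 2.429, -0.0]
ft_force: [3.6, -0.9, -0.2]
grip_width: 0.348
grip_force: 1.4
```

```bash
python3 st.py
```

```text
peg on -1 rad 0.074 theta 0.8
peg on 1 rad 0.0719 theta 1.054
11.35 [ 0.576  -0.2231  0.0677  0.1966] Ftool [-1.63  3.37  0.21] 1.3659553695470095 0.3484400465416392
```

Request:
apply_moves --dp '[[0.0001,-0.0006,0],[0.0001,-0.0006,0],[0,0,0]]' --twist '[[0,0,0.008],[0,0,0.008],[0,0,0]]' --fingers '[0.65,0.65,0.65]'

```text
time: 11.65
position: [0.5747, -0.223, 0.0677]
tool_rot: [2.012, 2.413, 0.0]
ft_force: [2.2, -2.0, -0.6]
grip_width: 0.353
grip_force: 1.3
```

```bash
python3 st.py
```

```text
peg on -1 rad 0.0738 theta 0.782
peg on 1 rad 0.0717 theta 1.036
11.65 [ 0.5747 -0.223   0.0677  0.1806] Ftool [-2.35  1.81  0.64] 1.2906944809947163 0.3534685297319123
```

Request:
apply_moves --dp '[[0.0001,-0.0006,0],[0,0,0]]' --twist '[[0,0,0.008],[0,0,0]]' --fingers '[0.65,0.65]'

```text
time: 11.85
position: [0.5742, -0.223, 0.0676]
tool_rot: [2.022, 2.405, 0.0]
ft_force: [2.8, -1.8, -0.3]
grip_width: 0.352
grip_force: 1.4
```

```bash
python3 st.py
```

```text
peg on -1 rad 0.0738 theta 0.774
peg on 1 rad 0.0717 theta 1.028
11.85 [ 0.5742 -0.223   0.0676  0.1726] Ftool [-2.24  2.41  0.33] 1.3783649256220087 0.3521989615662242
```

Request:
apply_moves --dp '[[0.0001,-0.0006,0],[0,0,0]]' --twist '[[0,0,0.008],[0,0,0]]' --fingers '[0.65,0.65]'

```text
time: 12.05
position: [0.5736, -0.223, 0.0676]
tool_rot: [2.031, 2.397, 0.0]
ft_force: [4.2, -1.0, -0.4]
grip_width: 0.349
grip_force: 1.4
```

Request:
apply_moves --dp '[[0.0001,-0.0006,0],[0,0,0]]' --twist '[[0,0,0.008],[0,0,0]]' --fingers '[0.65,0.65]'

```text
time: 12.25
position: [0.573, -0.223, 0.0676]
tool_rot: [2.041, 2.388, 0.0]
ft_force: [3.6, -1.6, 0.4]
grip_width: 0.352
grip_force: 1.4
```

```bash
python3 st.py
```

```text
peg on -1 rad 0.0737 theta 0.757
peg on 1 rad 0.0716 theta 1.012
12.25 [ 0.573  -0.223   0.0676  0.1567] Ftool [-2.16  3.31 -0.45] 1.3674035563599318 0.3517415292493598
```

Request:
apply_moves --dp '[[0.0001,-0.0006,0],[0,0,0]]' --twist '[[0,0,0.008],[0,0,0]]' --fingers '[0.65,0.65]'

```text
time: 12.45
position: [0.5723, -0.223, 0.0676]
tool_rot: [-2.05, -2.38, -0.0]
ft_force: [2.9, -1.8, 0.4]
grip_width: 0.351
grip_force: 1.4
```

Request:
apply_moves --dp '[[0.0001,-0.0006,0],[0,0,0]]' --twist '[[0,0,0.008],[0,0,0]]' --fingers '[0.65,0.65]'

```text
time: 12.65
position: [0.5717, -0.223, 0.0676]
tool_rot: [-2.06, -2.372, -0.0]
ft_force: [4.3, -1.8, 0.0]
grip_width: 0.347
grip_force: 1.4
```

```bash
python3 st.py
```

```text
peg on -1 rad 0.0737 theta 0.74
peg on 1 rad 0.0715 theta 0.995
12.65 [ 0.5717 -0.223   0.0676  0.1406] Ftool [-2.35  3.99 -0.04] 1.4243169914698228 0.3473759346688315
```

Request:
apply_moves --dp '[[0.0001,-0.0006,0],[0,0,0]]' --twist '[[0,0,0.008],[0,0,0]]' --fingers '[0.65,0.65]'

```text
time: 12.85
position: [0.5716, -0.2229, 0.0677]
tool_rot: [2.069, 2.363, 0.001]
ft_force: [4.8, -2.1, -0.4]
grip_width: 0.353
grip_force: 2.2
```

Request:
apply_moves --dp '[[0.0001,-0.0006,0],[0,0,0]]' --twist '[[0,0,0.008],[0,0,0]]' --fingers '[0.65,0.65]'

```text
time: 13.05
position: [0.5714, -0.2228, 0.0676]
tool_rot: [2.077, 2.355, 0.001]
ft_force: [6.2, -1.9, -0.8]
grip_width: 0.351
grip_force: 2.8
```

```bash
python3 st.py
```

```text
peg on -1 rad 0.0734 theta 0.735
peg on 1 rad 0.0715 theta 0.991
13.05 [ 0.5714 -0.2228  0.0676  0.1251] Ftool [-2.69  5.88  0.83] 2.791383551666513 0.35060252272850567
```

Request:
apply_moves --dp '[[0,-0.0007,0],[0,-0.0007,0],[0,0,0]]' --twist '[[0,0,0],[0,0,0],[0,0,0]]' --fingers '[0.65,0.65,0.65]'

```text
time: 13.35
position: [0.5713, -0.2228, 0.0677]
tool_rot: [2.075, 2.354, 0.003]
ft_force: [8.3, -2.6, -4.1]
grip_width: 0.354
grip_force: 4.3
```

```bash
python3 st.py
```

```text
peg on -1 rad 0.0734 theta 0.733
peg on 1 rad 0.0715 theta 0.989
13.35 [ 0.5713 -0.2228  0.0677  0.1256] Ftool [-3.63  7.87  4.1 ] 4.307381298858672 0.3541035618652328
```

Request:
apply_moves --dp '[[0,-0.0007,0],[0,-0.0007,0],[0,-0.0007,0],[0,0,0]]' --twist '[[0,0,0],[0,0,0],[0,0,0],[0,0,0]]' --fingers '[0.65,0.65,0.65,0.65]'

```text
time: 13.75
position: [0.571, -0.2229, 0.0677]
tool_rot: [2.072, 2.352, 0.006]
ft_force: [14.5, -3.3, -7.5]
grip_width: 0.347
grip_force: 6.7
```

```bash
python3 st.py
```

```text
peg on -1 rad 0.0736 theta 0.73
peg on 1 rad 0.0715 theta 0.985
13.75 [ 0.571  -0.2229  0.0677  0.1263] Ftool [-5.04 13.92  7.65] 6.664524176158011 0.346649039325601
```

Request:
apply_moves --dp '[[0,-0.0006,0.0008],[0,-0.0005,0],[0,0,0],[0,0,0]]' --twist '[[0,0,0],[0,0,0],[0,0,0],[0,0,0]]' --fingers '[0.65,0.65,0.65,0.65]'

```text
time: 14.15
position: [0.571, -0.2229, 0.0676]
tool_rot: [2.071, 2.351, 0.008]
ft_force: [15.0, -2.5, -5.5]
grip_width: 0.354
grip_force: 7.1
```

```bash
python3 st.py
```

```text
peg on -1 rad 0.0736 theta 0.729
peg on 1 rad 0.0715 theta 0.985
14.15 [ 0.571  -0.2229  0.0676  0.1266] Ftool [-4.32 14.47  5.64] 7.122043166309595 0.3536815939431663
```

Request:
apply_moves --dp '[[0,-0.0006,0.0003],[0,-0.0005,0],[0,0,0],[0,0,0],[0,0,0],[0,0,0]]' --twist '[[0,0,0],[0,0,0],[0,0,0],[0,0,0],[0,0,0],[0,0,0]]' --fingers '[0.65,0.65,0.65,0.65,0.65,0.65]'

```text
time: 14.75
position: [0.5709, -0.223, 0.0676]
tool_rot: [2.07, 2.35, 0.009]
ft_force: [16.4, -2.9, -6.5]
grip_width: 0.352
grip_force: 8.1
```

```bash
python3 st.py
```

```text
peg on -1 rad 0.0736 theta 0.728
peg on 1 rad 0.0715 theta 0.984
14.75 [ 0.5709 -0.223   0.0676  0.1269] Ftool [-4.92 15.79  6.72] 8.087881556712091 0.3524552260039637
```

Request:
apply_moves --dp '[[0,-0.0003,0],[0,0,0],[0,0,0],[0,0,0],[0,0,0],[0,0,0],[0,0,0],[0,0,0]]' --twist '[[0,0,0],[0,0,0],[0,0,0],[0,0,0],[0,0,0],[0,0,0],[0,0,0],[0,0,0]]' --fingers '[0.65,0.65,0.65,0.65,0.65,0.65,0.65,0.65]'

```text
time: 15.55
position: [0.5709, -0.223, 0.0676]
tool_rot: [2.069, 2.35, 0.01]
ft_force: [18.1, -3.0, -6.9]
grip_width: 0.355
grip_force: 8.4
```

Request:
apply_moves --dp '[[0,0.001,0],[0,0.001,0],[0,0.001,0],[0,0.001,0],[0,0.001,0],[0,0.002,0],[0,0.002,0],[0,0.002,0],[0,0,0]]' --twist '[[0,0,0],[0,0,0],[0,0,0],[0,0,0],[0,0,0],[0,0,0],[0,0,0],[0,0,0],[0,0,0]]' --fingers '[0.65,0.65,0.65,0.65,0.65,0.65,0.65,0.65,0.65]'

```text
time: 16.45
position: [0.5746, -0.2217, 0.0656]
tool_rot: [-2.076, -2.354, 0.001]
ft_force: [-0.0, 1.0, -0.7]
grip_width: 0.351
grip_force: 0.0
```

```bash
python3 st.py
```

```text
peg on -1 rad 0.072 theta 0.777
peg on 1 rad 0.0709 theta 1.038
16.45 [ 0.5746 -0.2217  0.0656  0.1252] Ftool [1.02 0.11 0.67] 0.0 0.35137595573366925
```

Request:
apply_moves --dp '[[0,0.003,0],[0,0.002,0],[0,0,-0.02],[0,0,-0.03],[0,0,-0.04],[0,0,0]]' --twist '[[0,0,0],[0,0,0],[0,0,0],[0,0,0],[0,0,0],[0,0,0]]' --fingers '[0.65,0.65,0.65,0.65,0.65,0.65]'

```text
time: 17.05
position: [0.5838, -0.2233, 0.1624]
tool_rot: [2.073, 2.349, 0.007]
ft_force: [1.0, 0.3, 0.1]
grip_width: 0.354
grip_force: 0.0
```

```bash
python3 - <<'E'
from plan import *
p,r=cur();d=np.radians;print(p,ctrl.get_state()['ft_force'])
rows(p,[(.493,-.2825,.16,d(-90),14)])
E
```

```text
[ 0.58381122 -0.22326909  0.1624098   0.12485172] [0.96808624 0.34098043 0.06960111]
[[-0.0034,-0.007,0.0002],[-0.0042,-0.0065,0.0001],[-0.0049,-0.0059,0.0002],[-0.0057,-0.0053,0.0002],[-0.0062,-0.0046,0.0002],[-0.0068,-0.0038,0.0001],[-0.0071,-0.0029,0.0002],[-0.0075,-0.0021,0.0002],[-0.0077,-0.0011,0.0001],[-0.0077,-0.0003,0.0002]] [[0,0,0.121],[0,0,0.121],[0,0,0.121],[0,0,0.121],[0,0,0.122],[0,0,0.121],[0,0,0.121],[0,0,0.121],[0,0,0.121],[0,0,0.121]]
[[-0.0077,0.0008,0.0002],[-0.0076,0.0016,0.0002],[-0.0073,0.0026,0.0001],[-0.007,0.0034,0.0002]] [[0,0,0.121],[0,0,0.121],[0,0,0.122],[0,0,0.121]]
```

Request:
apply_moves --dp '[[-0.003,-0.007,0],[-0.004,-0.007,0],[-0.005,-0.006,0],[-0.006,-0.005,0],[-0.006,-0.005,0],[-0.007,-0.004,0],[-0.007,-0.003,0],[-0.008,-0.002,0],[-0.008,-0.001,0],[-0.008,0,0]]' --twist '[[0,0,0.12],[0,0,0.12],[0,0,0.12],[0,0,0.12],[0,0,0.12],[0,0,0.12],[0,0,0.12],[0,0,0.12],[0,0,0.12],[0,0,0.12]]' --fingers '[0.65,0.65,0.65,0.65,0.65,0.65,0.65,0.65,0.65,0.65]'

```text
time: 18.05
position: [0.5139, -0.2649, 0.156]
tool_rot: [-3.047, -0.763, 0.001]
ft_force: [-0.0, 0.5, -0.5]
grip_width: 0.35
grip_force: 0.0
```

Request:
apply_moves --dp '[[-0.008,0.001,0],[-0.008,0.002,0],[-0.007,0.003,0],[-0.007,0.003,0],[0,0,0],[0,0,0]]' --twist '[[0,0,0.12],[0,0,0.12],[0,0,0.12],[0,0,0.13],[0,0,0],[0,0,0]]' --fingers '[0.65,0.65,0.65,0.65,0.65,0.65]'

```text
time: 18.65
position: [0.4887, -0.2826, 0.1562]
tool_rot: [-3.141, -0.014, 0.0]
ft_force: [-0.0, -0.5, 0.3]
grip_width: 0.349
grip_force: 0.0
```

```bash
python3 - <<'E'
from plan import *
s=ctrl.get_state();p,r=cur();print(s['time'],p,s['joint_positions'],r[:,2])
np.save('s3.npy',np.r_[s['position'],s['tool_rot']])
im=get_image('wrist');cv2.imwrite('pics/w3.png',im[:,:,::-1])
for pt in [(.493,-.2825,.099),(.551,-.2826,.075),(.57,-.151,.111)]: print(proj('wrist',pt,s))
E
```

```text
18.65 [ 0.48867429 -0.28260541  0.15624154 -1.56190482] [-0.31161591  0.24985572  0.91172102  1.78141225 -0.2105877   1.21278792
 -0.90232046] [-2.00036499e-05  3.85340784e-04 -9.99999926e-01]
[281.10879026 224.06888136]
[281.94097501 135.11150128]
[ 58.47880805 105.34560971]
```

View pics/w3.png

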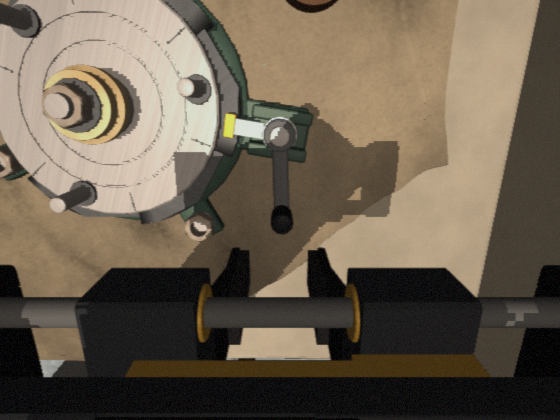

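The wrist view shows the knob top at about (282,222), 2 px from the prediction and centred between the fingers. The lever runs straight up the picture to its pivot at (281,133). Now I'll lower around the knob and swing it.

Request:
apply_moves --dp '[[0.004,0,0.03],[0,0,0.03],[0,0,0.015],[0,0,0.008],[0,0,0],[0,0,0]]' --twist '[[0,0,0],[0,0,0],[0,0,0],[0,0,0],[0,0,0],[0,0,0]]' --fingers '[0.65,0.65,0.65,0.65,0.65,0.65]'

```text
time: 19.3
position: [0.4932, -0.2834, 0.0744]
tool_rot: [3.141, 0.009, 0.002]
ft_force: [0.6, -0.3, 0.3]
grip_width: 0.35
grip_force: 0.0
```

```bash
cat > lv.py <<'E'
from plan import *
P=np.array([.551,-.2826])
s=ctrl.get_state();p,r=cur();F=r.T@s['ft_force']
q=p[:2]-.0073*r[:2,1]-P;print('rad',np.hypot(*q).round(4),'lever',np.round(np.arctan2(q[1],q[0])%(2*np.pi)-np.radians(181.8),3))
print(s['time'],p.round(4),'Ftool',F.round(2),s['grip_force'],s['grip_width'])
E
python3 lv.py
```

```text
rad 0.0582 lever -0.143
19.3 [ 0.4932 -0.2834  0.0744 -1.5648] Ftool [ 0.61  0.34 -0.26] 0.0 0.35026348279408526
```

Request:
apply_moves --dp '[[0,0.003,0],[0,0.002,0],[0,0.002,0],[0.0003,0.0023,0],[0.0003,0.0023,0],[0.0003,0.0023,0],[0.0003,0.0023,0],[0.0003,0.0023,0]]' --twist '[[0,0,0],[0,0,0],[0,0,0],[0,0,-0.04],[0,0,-0.04],[0,0,-0.04],[0,0,-0.04],[0,0,-0.04]]' --fingers '[0.65,0.65,0.65,0.65,0.65,0.65,0.65,0.65]'

```text
time: 20.1
position: [0.4952, -0.2982, 0.0736]
tool_rot: [-3.119, -0.327, 0.001]
ft_force: [-1.2, 5.7, 5.5]
grip_width: 0.345
grip_force: 3.4
```

```bash
python3 lv.py
```

```text
rad 0.0579 lever 0.115
20.1 [ 0.4952 -0.2982  0.0736 -1.3619] Ftool [ 0.02 -5.87 -5.45] 3.4084974881261587 0.34543850715357943
```

Request:
apply_moves --dp '[[0.0003,0.0023,0],[0.0003,0.0023,0],[0.0003,0.0023,0],[0.0003,0.0023,0],[0.0003,0.0023,0]]' --twist '[[0,0,-0.04],[0,0,-0.04],[0,0,-0.04],[0,0,-0.04],[0,0,-0.04]]' --fingers '[0.65,0.65,0.65,0.65,0.65]'

```text
time: 20.6
position: [0.4995, -0.3091, 0.0736]
tool_rot: [-3.071, -0.636, 0.001]
ft_force: [-3.2, 6.1, 4.1]
grip_width: 0.35
grip_force: 3.4
```

```bash
python3 lv.py
```

```text
rad 0.0579 lever 0.317
20.6 [ 0.4995 -0.3091  0.0736 -1.1622] Ftool [-0.55 -6.86 -4.09] 3.3676101872697473 0.3502901901513497
```

Request:
apply_moves --dp '[[0.0003,0.0023,-0.0005],[0.0003,0.0023,0],[0.0003,0.0023,0],[0.0003,0.0023,0],[0.0003,0.0023,0],[0.0003,0.0023,0]]' --twist '[[0,0,-0.04],[0,0,-0.04],[0,0,-0.04],[0,0,-0.04],[0,0,-0.04],[0,0,-0.04]]' --fingers '[0.65,0.65,0.65,0.65,0.65,0.65]'

```text
time: 21.2
position: [0.5072, -0.3202, 0.0737]
tool_rot: [-2.972, -0.999, 0.001]
ft_force: [-2.9, 5.7, 4.6]
grip_width: 0.352
grip_force: 3.3
```

```bash
python3 lv.py
```

```text
rad 0.0578 lever 0.551
21.2 [ 0.5072 -0.3202  0.0737 -0.9224] Ftool [ 1.09 -6.3  -4.53] 3.2643089443445206 0.3523718616066939
```

Request:
apply_moves --dp '[[0.0003,0.0023,0],[0.0003,0.0023,0],[0.0003,0.0023,0],[0.0003,0.0023,0],[0.0003,0.0023,0]]' --twist '[[0,0,-0.04],[0,0,-0.04],[0,0,-0.04],[0,0,-0.04],[0,0,-0.04]]' --fingers '[0.65,0.65,0.65,0.65,0.65]'

```text
time: 21.7
position: [0.5154, -0.3279, 0.0737]
tool_rot: [-2.857, -1.29, 0.001]
ft_force: [-4.3, 6.3, 3.2]
grip_width: 0.35
grip_force: 3.6
```

```bash
python3 lv.py
```

```text
rad 0.0577 lever 0.747
21.7 [ 0.5154 -0.3279  0.0737 -0.7227] Ftool [ 1.87 -7.45 -3.13] 3.5997829539701343 0.349831785140423
```

Request:
apply_moves --dp '[[0.0003,0.0023,0],[0.0003,0.0023,0],[0.0003,0.0023,0],[0.0003,0.0023,0],[0.0003,0.0023,0]]' --twist '[[0,0,-0.04],[0,0,-0.04],[0,0,-0.04],[0,0,-0.04],[0,0,-0.04]]' --fingers '[0.65,0.65,0.65,0.65,0.65]'

```text
time: 22.2
position: [0.5248, -0.3336, 0.0736]
tool_rot: [-2.714, -1.568, 0.002]
ft_force: [-5.2, 6.0, 5.4]
grip_width: 0.353
grip_force: 4.1
```

```bash
python3 lv.py
```

```text
rad 0.0574 lever 0.938
22.2 [ 0.5248 -0.3336  0.0736 -0.523 ] Ftool [ 2.63 -7.56 -5.34] 4.077374192420393 0.3528148593462549
```

Request:
apply_moves --dp '[[0.0003,0.0023,0],[0.0003,0.0023,0],[0.0003,0.0023,0],[0.0003,0.0023,0],[0,0,0]]' --twist '[[0,0,-0.04],[0,0,-0.04],[0,0,-0.04],[0,0,-0.04],[0,0,0]]' --fingers '[0.65,0.65,0.65,0.65,0.65]'

```text
time: 22.7
position: [0.5333, -0.337, 0.0736]
tool_rot: [-2.58, -1.778, 0.002]
ft_force: [-5.7, 5.1, 4.0]
grip_width: 0.354
grip_force: 3.8
```

```bash
python3 lv.py
```

```text
rad 0.0573 lever 1.096
22.7 [ 0.5333 -0.337   0.0736 -0.3639] Ftool [ 2.8  -7.17 -3.96] 3.806862614583224 0.35360878763813636
```

Past nominal tight already. I'll go on gently to just short of, or just onto, the stop.

Request:
apply_moves --dp '[[0.0002,0.0012,0],[0.0002,0.0012,0],[0.0002,0.0012,0],[0.0002,0.0012,0],[0,0,0]]' --twist '[[0,0,-0.02],[0,0,-0.02],[0,0,-0.02],[0,0,-0.02],[0,0,0]]' --fingers '[0.65,0.65,0.65,0.65,0.65]'

```text
time: 23.2
position: [0.5373, -0.3379, 0.0735]
tool_rot: [-2.507, -1.879, 0.003]
ft_force: [-6.9, 5.8, 6.1]
grip_width: 0.351
grip_force: 4.4
```

```bash
python3 lv.py
```

```text
rad 0.0572 lever 1.169
23.2 [ 0.5373 -0.3379  0.0735 -0.2846] Ftool [ 3.64 -8.25 -6.04] 4.375293650664389 0.35139788344743983
```

Request:
apply_moves --dp '[[0.0002,0.0012,0],[0.0002,0.0012,0],[0,0,0]]' --twist '[[0,0,-0.02],[0,0,-0.02],[0,0,0]]' --fingers '[0.65,0.65,0.65]'

```text
time: 23.5
position: [0.5394, -0.3384, 0.0735]
tool_rot: [-2.469, -1.928, 0.003]
ft_force: [-8.7, 5.0, 5.8]
grip_width: 0.354
grip_force: 4.5
```

```bash
python3 lv.py
```

```text
rad 0.0572 lever 1.207
23.5 [ 0.5394 -0.3384  0.0735 -0.2448] Ftool [ 2.76 -9.74 -5.74] 4.500296241603792 0.35351094948745543
```

Request:
apply_moves --dp '[[0,-0.002,0],[0,-0.002,0],[0,-0.002,0],[0,-0.002,0],[0,0,0]]' --twist '[[0,0,0],[0,0,0],[0,0,0],[0,0,0],[0,0,0]]' --fingers '[0.65,0.65,0.65,0.65,0.65]'

```text
time: 24.0
position: [0.5349, -0.3388, 0.0741]
tool_rot: [2.476, 1.933, 0.0]
ft_force: [0.4, -0.3, 0.2]
grip_width: 0.352
grip_force: 0.0
```

```bash
python3 lv.py
```

```text
rad 0.0591 lever 1.137
24.0 [ 0.5349 -0.3388  0.0741 -0.2453] Ftool [-0.2   0.41 -0.24] 0.0 0.35158103478340363
```

Request:
apply_moves --dp '[[0,-0.002,0],[0,0,-0.02],[0,0,-0.03],[0,0,-0.04],[-0.03,0,-0.04],[-0.03,0,-0.04],[0,0,-0.03],[0,0,0],[0,0,0]]' --twist '[[0,0,0],[0,0,0],[0,0,0],[0,0,0],[0,0,0],[0,0,0],[0,0,0],[0,0,0],[0,0,0]]' --fingers '[0.65,0.65,0.65,0.65,0.65,0.65,0.65,0.65,0.65]'

```text
time: 24.9
position: [0.5187, -0.3964, 0.2744]
tool_rot: [2.475, 1.933, 0.001]
ft_force: [-0.2, 1.0, 0.1]
grip_width: 0.352
grip_force: 0.0
```

```bash
python3 - <<'E'
from plan import *
s=ctrl.get_state();p,r=cur();print(s['time'],p,s['ft_force'])
np.save('s4.npy',np.r_[s['position'],s['tool_rot']])
b=get_image('wrist');cv2.imwrite('pics/w4.png',b[:,:,::-1])
C=np.array([.57,-.151])
for th in(.98,):
  for k in(90,210,330):
    a=th+np.radians(k+11.8);print(k,proj('wrist',[*(C+.072*np.array([np.cos(a),np.sin(a)])),.09],s).round())
for l in (1.05,1.2):
  a=np.radians(181.8)+l;print('knob',l,proj('wrist',[.551+.058*np.cos(a),-.2826+.058*np.sin(a),.099],s).round())
print('piv',proj('wrist',[.551,-.2826,.075],s).round())
E
```

```text
24.9 [ 0.51872508 -0.39638673  0.27442375 -0.24501464] [-0.24868998  0.99585608  0.10125008]
90 [ 179. -120.]
210 [297. -12.]
330 [ 321. -194.]
knob 1.05 [267. 128.]
knob 1.2 [276. 130.]
piv [281.  69.]
```

View pics/w4.png

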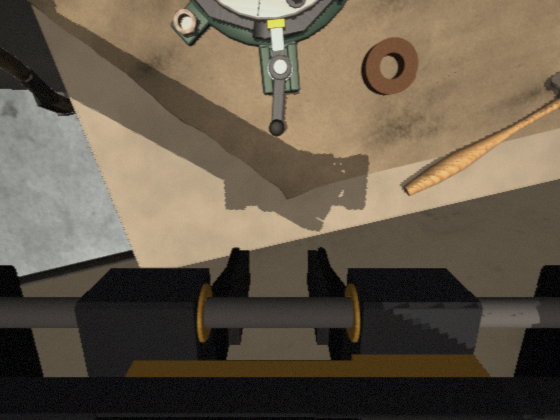

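The wrist view shows the knob at (277,128) and the pivot at (280,67), so the lever is at about 1.2 rad and tight. I'll check the table in one last top view.

```bash
python3 - <<'E'
from plan import *
im=get_image('top')[160:300,200:360];cv2.imwrite('pics/t5.png',cv2.resize(im,(800,595),interpolation=cv2.INTER_CUBIC)[:,:,::-1])
C=np.array([.569,-.153])
for th in (.95,1.0,1.05):
  o=[]
  for k in(90,210,330):
    a=th+np.radians(k+11.8);q=proj('top',[*(C+.0705*np.array([np.cos(a),np.sin(a)])),.09]);o.append(((q-[200,160])*[5,4.25]).round())
  print(th,o)
E
```

```text
0.95 [array([330., 420.]), array([550., 288.]), array([307., 192.])]
1.0 [array([337., 422.]), array([549., 281.]), array([301., 196.])]
1.05 [array([344., 425.]), array([547., 275.]), array([295., 200.])]
```

View pics/t5.png

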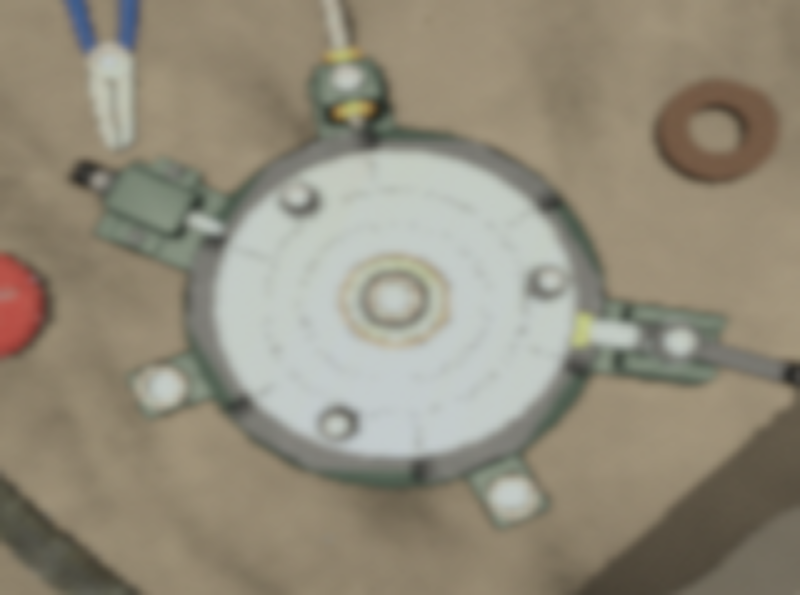

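The top view shows the pegs at (338,424), (548,281) and (300,196), so the table is at about 1.0 rad, where the stop was felt. The bystanders haven't moved and the gripper is clear, so I'm handing in.

```bash
python3 -c "
from bench import ctrl
print(ctrl.close_job())"
```

```text
the job is handed in; nothing more can be done
None
```

The job is handed in (no verdict came back): the table is one station on at about 1.0 rad, drawn back onto the pawl with about 16 N at the peg (about 3 N of it drag), then the clamp lever was swung to about 1.2 rad (tight), with no reading above 20 N and the robot clear at about 25 s.

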